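# Clamp a copper link in the battery link box

## Robot

A 6-joint arm with a two-finger parallel gripper is mounted at the origin on the work surface. World frame = base frame: x ahead of the robot, y to its left, z up, the work surface at z = 0. Lengths are in m, angles in rad, forces in N, time in s.
With the tool pointing down it reaches from about 0.35 to 0.975 m from the base axis. Payload 4.9 kg.
Tool frame: the origin (TCP) lies at the very end of the fingers, on their centre line; the grasp point (between the pads) lies 19 mm behind it; z points along the fingers, y is the line along which they close (so a half turn about z gives the same grasp; the last joint's range is limited). The gripper opens to 85 mm and grips with 20 to 120 N. Pads are 22 mm wide; open, the fingers measure 114 mm over their backs; the gripper's body (76 mm by 85 mm) begins 54 mm behind the grasp point. The pads swing forward as they close: fully open they stand 13 mm farther back than shut.
Start: joints at [1.129, 0.053, 1.613, -0, 1.476, -0.119], TCP at [0.198, 0.593, 0.231] pointing down, gripper open.
Joint ranges: [-3.01, 3.01], [-1.01, 2.22], [0.06, 2.58], [-1.02, 4.17], [0.09, 2.62], [-3.14, 3.14]. Speed limits (rad/s): [2.57, 2.57, 3.14, 3.14, 3.14, 3.14].

## Interface

Orientations are given as a unit quaternion [w, x, y, z].
In Python, from plant import manip gives the robot as it stands.
- The arm moves only by the tool send_rows, never from a script. Its argument "increments" is a list of rows, each an object of numbers: "claw": the closure, from -1 (fully open) to 1 (shut); "dx", "dy", "dz": the shift along the tool's x, y, z in units of 0.5 m (1.0 is 0.5 m); "yaw": the turn about the tool's z in units of 1.5 rad (1.0 is 1.5 rad). A call has 1 to 20 rows; each row is the pose to reach, as a shift and turn from the pose commanded when the call began, along the tool's axes at that moment; what a row does not reach only later rows make up. A row lasts 1/8 s, in which the tool goes at most 62.5 mm and 10.7 degrees, less where a joint would pass 70% of its speed; a pose out of reach is approached as far as the arm can. A call with a number of a shift or a turn outside -1 to 1 is refused whole. A call with a gripper value outside its range is refused whole. The fingers move at their own pace and stop on an object; the grip force is fixed at half the most. Time passes only in rows, so rows that repeat a pose let the fingers close. It gives the time, the measured TCP pose, the force, the opening and the grip force at its end, in the units of the state.
- manip.state(): the state, without advancing time (a new reading comes with each control period).
- manip.grab_frame(name): name is "scene" or "top" or "wrist"; returns the picture (384x512x3 uint8, red, green, blue); there is no depth.
- manip.camera_params(name): a dict with "camera_matrix" (3x3 intrinsics, pixels), "extrinsics" (4x4, takes a point from world to camera coordinates); the wrist camera has in their place "tool_from_camera" (4x4, takes a point from camera to tool coordinates, whose origin is the TCP and whose axes are the flange's). Camera axes: x right, y down, z forward; pixel columns grow to the right and rows downward; lengths in m; the calibration is good to about 2 mm. A picture is of the moment at which its call begins: read the wrist's pose just before it. camera_params takes no time and is no camera call.
- manip.job_done(): hands the job in; it is judged then, once.
The state is a dict: "time": time; "joint_pos": joint angles; "joint_vel": joint speeds; "joint_efforts": joint torques, N m; "tool_pos": TCP position; "tool_rot": TCP orientation; "contact_force": force on the tool from outside, world axes, zero at the start; "ft_torque": the same for the moment, N m; "gripper_width": opening from 0.0 (shut) to 1.0 (fully open); "grasp_force": force on a finger pad.
Only numpy, scipy, OpenCV 4.12 (cv2) and the standard library are available. Lean on these libraries where they do the work, as an engineer would, in place of code of your own. Each camera call takes 0.05 s, during which the arm holds its last target. There are 200 camera calls.

## Task

Put the forklift battery's link box back in service: lay the longer of the two loose copper link bars flat across the two copper contacts inside the open box, down between their cheeks, let go of it and shut the hinged cover fully onto the box. Only then swing the clamp lever over and down until it is fully home across the shut cover. Leave the short bar and the other things on the bench where they are.

Things in the scene. Friction and masses are not known exactly. Their poses are not given: they have to be found in the camera images.
- block: Link box fixed to the bench on a dark steel plate, 130 mm (x) by 250 mm (y -105 to +145). Origin: underside, below the middle of the box; at yaw 0 x points away from the robot, y along the box, z up. Its open grey lower shell is 110 (x) by 190 mm (y), walls 5 mm, rim 40 mm and inner floor 8 mm above the bench. Two copper contact saddles stand inside.
- seat (a point): Where the seated bar's origin lies, axes as the block's (bar along y): between the two saddles at the height of their tops, 38 mm above the bench. Saddles: 30 mm long at y -48 and +48 mm, 66 mm open between them. On each, two cheeks 10 mm high leave a 30 mm wide channel along y, centred on x = 0. End stops at y -75 and +75 mm. Cheeks and stops end 48 mm above the bench.
- link_bar: The longer copper link bar, loose, 140 mm long (its y), 20 mm wide (x), 12 mm thick (z), 0.2 to 0.4 kg. Origin: centre of its underside. It is the same either way round.
- short_bar: The short copper bar, 80 by 20 by 12 mm, a bystander. Origin: centre of its underside, length along its y.
- cover (a joint): Hinged grey upper shell half, angle in rad: 0 fully shut (rim on rim), grows as it opens up and away; 1.57 upright at the box's +x edge, 1.95 its stop. Stiff hinge (about 0.2 N m): it stays where left and takes 1 to 3 N at the tab. Shut, it covers 110 by 190 mm and its top is 75 mm above the bench.
- cover_hinge (a point): Point on the cover's hinge axis, at block x = +55, y = 0, z = 40 mm. The axis runs along the block's y. The point's axes turn with the cover.
- cover_tab (a point): On the outer face of the cover's pull tab, 137 mm from the hinge axis and 8 mm off the rim plane. Tab: 50 mm wide (y), 8 mm thick, 110 to 150 mm from the hinge axis, at the middle of the free edge. The outer face is the upper one when shut and looks away from the robot (+x) when open. Shut: block x = -82, z = 48 mm. The axes turn with the cover (as the block's when shut).
- lever (a joint): Clamp lever at the box's +y end, angle in rad: 0 fully home (lying along -y across the shut cover), grows as it swings up and over towards +y; upright at 1.57, stop at 1.95. It stays where it is left (stiff, about 0.5 N m, 3 to 5 N at the grip). Its arm strikes the cover if the cover is not shut.
- lever_hinge (a point): Pivot of the lever, between two steel cheeks at block x = 0, y = +117, z = 83 mm; the axis runs along the block's x. The point's axes turn with the lever.
- lever_grip (a point): On the outer face of the lever's black grip, 140 mm along the lever from the pivot and 31 mm off its radial line. That face is the upper one when home and looks to block +y when upright. Grip: 26 mm wide (block x), 104 to 166 mm along the lever, 18 mm thick. Home: block x = 0, y = -23, z = 114 mm. The axes turn with the lever (as the block's when home).
- cap_a: Black round cell vent cap, 62 mm across, 40 mm tall, bystander. Origin: centre of its underside.
- cap_b: A second such vent cap, bystander. Origin: centre of its underside.
- spanner: Plain steel open-ended spanner 200 mm long, lying along its x, bystander. Origin: centre of its underside.
- brush: Wooden-handled brush 200 mm long, lying along its x, bystander. Origin: centre of its underside.
- bottle: White bottle, 70 mm across, 190 mm tall, standing, bystander. Origin: centre of its underside.
- connector: Grey two-pole battery connector with a steel bail, about 175 mm long (its y), 75 mm wide and 42 mm tall, bystander. Origin: centre of its underside.
Mind the look-alikes: they are no part of the job. Leave any purple look-alike of the link_bar alone.

How it is judged:
By the outcome, as a careful person would: the job done as asked, in the order asked, and still so for the second after the job is handed in, with the robot touching nothing.
It also fails if it takes over 72 s, if anything falls off the work surface, if the arm or the gripper's body presses on something with over 40 N, if the wrist force passes 120 N, or if a joint passes its speed limit or range.

## Working session

There is one attempt and no reset: what is moved stays moved. The work goes in short steps, Python scripts to look and compute and a tool call to move; the robot and the scene stay as the last step left them, time stands still between calls to the robot, and variables do not carry over. Pictures are saved under pics/ and viewed, at most 10 in all, crops included, and the job is handed in when it is done.

Besides the shell and the picture viewer there is one more tool, called after "Call:" in YAML: its name, and indented under it one key for each argument. send_rows: Moves the arm, as the interface text tells. Shifts and turns lie within -1 to 1; 1 stands for 0.5 m of shift or 1.5 rad of turn. Its arguments: {"type":"object","properties":{"increments":{"type":"array","items":{"type":"object","properties":{"claw":{"type":"number"},"dx":{"type":"number"},"dy":{"type":"number"},"dz":{"type":"number"},"yaw":{"type":"number"}}}}},"required":["increments"]}

```bash
mkdir -p pics
cat > h.py <<'E'
import numpy as np, cv2
from plant import manip
def cam(n):
    p=manip.camera_params(n); return np.array(p["camera_matrix"]),np.array(p["extrinsics"])
def ray(n,uv,z):
    K,E=cam(n); R,t=E[:3,:3],E[:3,3]; c=-R.T@t
    d=R.T@np.linalg.inv(K)@np.array([uv[0],uv[1],1.]); return c+d*(z-c[2])/d[2]
def proj(n,p):
    K,E=cam(n); q=K@(E[:3,:3]@np.array(p)+E[:3,3]); return q[:2]/q[2]
def save(n,f):
    im=np.array(manip.grab_frame(n)); cv2.imwrite(f,im[:,:,::-1]); return im
E
python3 - <<'E'
from h import *
a=save("top","pics/top.png");b=save("scene","pics/scene.png")
for n in("top","scene"):
    K,E=cam(n);print(n,K.round(1).tolist(),(-E[:3,:3].T@E[:3,3]).round(3),E[:3,:3].round(2).tolist())
print(manip.state(), manip.camera_params("wrist"))
E
```

```text
top [[467.4, 0.0, 254.1], [0.0, 467.4, 184.1], [0.0, 0.0, 1.0]] [0.281 0.018 1.54 ] [[-0.02, -1.0, -0.01], [-0.99, 0.02, -0.13], [0.13, 0.0, -0.99]]
scene [[440.8, 0.0, 259.5], [0.0, 440.8, 194.4], [0.0, 0.0, 1.0]] [ 1.136 -0.76   0.889] [[0.74, 0.67, 0.02], [0.42, -0.45, -0.78], [-0.52, 0.59, -0.62]]
{'time': 0.1, 'joint_pos': array([ 1.12900045e+00,  5.32927929e-02,  1.61414244e+00, -4.12266889e-06,
        1.47601308e+00, -1.19013231e-01]), 'joint_vel': array([-0.00075679, -0.00011528, -0.00368798,  0.0005017 ,  0.00193684,
        0.00091501]), 'joint_efforts': array([ 3.07174187e-04, -3.94900632e+01, -3.71364033e+01, -1.35893679e-04,
        3.87581866e-03,  5.66224699e-06]), 'tool_pos': array([0.19802115, 0.59220911, 0.23019326]), 'tool_rot': array([-2.54800154e-04,  1.60691338e-01,  9.87004272e-01, -8.92160589e-04]), 'contact_force': array([-0.19509692, -0.90039161, -0.32221785]), 'ft_torque': array([ 0.04148054,  0.01031338, -0.03997836]), 'grasp_force': 0.0, 'gripper_width': 1.0002342287335377} {'camera_matrix': array([[266.23412937,   0.        , 248.3036772 ],
       [  0.        , 266.23412937, 192.24087747],
       [  0.        ,   0.        ,   1.        ]]), 'tool_from_camera': array([[ 2.71950067e-04, -9.64463737e-01, -2.64215114e-01,
         6.72640040e-02],
       [ 9.99999868e-01,  1.47223934e-04,  4.91863934e-04,
        -5.44408718e-04],
       [-4.35486140e-04, -2.64215213e-01,  9.64463650e-01,
        -1.43006820e-01],
       [ 0.00000000e+00,  0.00000000e+00,  0.00000000e+00,
         1.00000000e+00]])}
```

View pics/top.png

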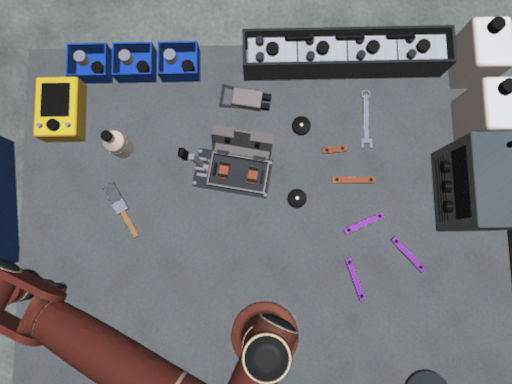

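View pics/scene.png

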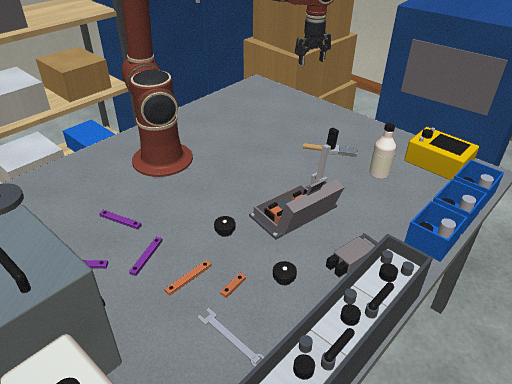

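The top view shows these candidates: the long copper bar at (354,180), the short copper bar at (334,150), and purple look-alikes at (364,223), (408,253) and (355,278). I choose (354,180). The box is at about (238,172), with its cover open toward +x, its lever at the left (+y) and its saddles at (224,170) and (253,175). I'll measure these by colour and check the choice in one crop.

Run:
```python
from h import *
im=cv2.imread("pics/top.png"); hsv=cv2.cvtColor(im,cv2.COLOR_BGR2HSV)
m=cv2.inRange(hsv,(3,110,90),(18,255,255)); m[210:]=0
n,l,s,c=cv2.connectedComponentsWithStats(m)
for i in range(1,n):
    if s[i,4]<25: continue
    x,y=s[i,:2]; z=.012 if x>300 else .040
    pts=np.argwhere(l==i)[:,::-1].astype(float)
    W=np.array([ray("top",p,z)[:2] for p in pts]).astype(np.float32)
    (cx,cy),(w,h),a=cv2.minAreaRect(W)
    ev,V=np.linalg.eigh(np.cov(W.T)); d=V[:,1]
    print(s[i],c[i].round(1),"mean",W.mean(0).round(4),"rect",round(cx,4),round(cy,4),round(w,3),round(h,3),"axis deg",round(np.degrees(np.arctan2(d[1],d[0])),1))
# scene
g=cv2.imread("pics/scene.png");hs=cv2.cvtColor(g,cv2.COLOR_BGR2HSV)
m=cv2.inRange(hs,(3,110,90),(18,255,255)); m[:185]=0
n,l,s,c=cv2.connectedComponentsWithStats(m)
for i in range(1,n):
    if s[i,4]<25: continue
    z=.012 if s[i,1]>235 else .04
    W=np.array([ray("scene",p[::-1],z)[:2] for p in np.argwhere(l==i).astype(float)])
    print("scene",s[i],c[i].round(1),W.mean(0).round(4))
a=cv2.resize(im[110:215,170:390],None,fx=3.6,fy=3.6,interpolation=cv2.INTER_CUBIC)
cv2.imwrite("pics/crop.png",a)
```

```text
[323 146  23   7  93] [334.  149.1] mean [ 0.5971 -0.242 ] rect 0.5971 -0.2417 0.016 0.075 axis deg 95.9
[219 165  10  10  81] [223.6 169.4] mean [0.53  0.124] rect 0.5305 0.124 0.029 0.029 axis deg 137.3
[248 170  10  10  77] [252.4 174.1] mean [0.5129 0.0305] rect 0.5131 0.0306 0.027 0.029 axis deg 159.6
[333 177  41   6 164] [352.6 179.3] mean [ 0.4945 -0.2993] rect 0.4938 -0.3007 0.132 0.017 axis deg 87.2
scene [268 206  14  18 102] [275.6 212.8] [0.5204 0.0158]
scene [165 260  46  36 403] [187.2 277.7] [ 0.4997 -0.3101]
scene [220 273  26  25 226] [232.6 285.1] [ 0.6028 -0.2484]
```

View pics/crop.png

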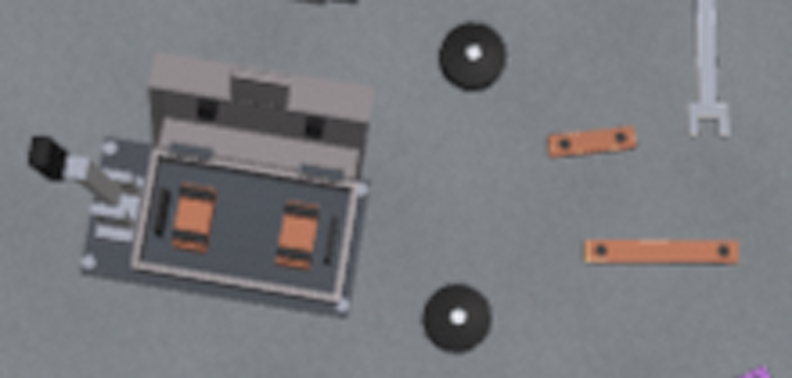

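The crop confirms the plain copper bar at (352,179) is the longer one, about 140 mm; the short one is about 75 mm. The cover is open, the lever is upright, and the box yaw is about -10°. Next I work out the move to hover above the bar.

```bash
cat >> h.py <<'E'
from scipy.spatial.transform import Rotation as Ro
def pose():
    s=manip.state(); q=s["tool_rot"]; return np.array(s["tool_pos"]),Ro.from_quat([q[1],q[2],q[3],q[0]]).as_matrix(),s
def inc(targets,ydeg=None):
    p,R,s=pose(); a=np.degrees(np.arctan2(R[1,1],R[0,1]))
    yw=0 if ydeg is None else -np.radians((ydeg-a+180)%360-180)/1.5
    print("t",round(s["time"],2),"tcp",p.round(4),"yang",round(a,2),"F",np.round(s["contact_force"],1),"w",round(s["gripper_width"],3),"gf",round(s["grasp_force"],1),"yaw",round(yw,4))
    for t in targets: print(" ",np.round(t,4),"->",(R.T@(np.array(t)-p)/.5).round(4))
def wray(uv,z):
    p,R,s=pose(); P=manip.camera_params("wrist");K=np.array(P["camera_matrix"]);T=np.array(P["tool_from_camera"])
    c=p+R@T[:3,3]; d=R@T[:3,:3]@np.linalg.inv(K)@np.array([uv[0],uv[1],1.]); return c+d*(z-c[2])/d[2]
E
python3 - <<'E'
from h import *
inc([(.40,.15,.30),(.495,-.300,.16)],-2.8)
E
```

```text
t 0.1 tcp [0.198  0.5922 0.2302] yang 71.51 F [-0.2 -0.9 -0.3] w 1.0 gf 0.0 yaw 0.8646
  [0.4  0.15 0.3 ] -> [-0.6636 -0.7109 -0.1384]
  [ 0.495 -0.3    0.16 ] -> [-1.1293 -1.5036  0.1429]
```

Call:
send_rows:
  increments:
    - {"dx": -0.66,"dy": -0.71,"dz": -0.14,"yaw": 0.4,"claw": -0.1}
    - {"dx": -0.66,"dy": -0.71,"dz": -0.14,"yaw": 0.4,"claw": -0.1}
    - {"dx": -0.66,"dy": -0.71,"dz": -0.14,"yaw": 0.4,"claw": -0.1}
    - {"dx": -0.66,"dy": -0.71,"dz": -0.14,"yaw": 0.4,"claw": -0.1}
    - {"dx": -0.66,"dy": -0.71,"dz": -0.14,"yaw": 0.4,"claw": -0.1}
    - {"dx": -0.66,"dy": -0.71,"dz": -0.14,"yaw": 0.4,"claw": -0.1}
    - {"dx": -0.66,"dy": -0.71,"dz": -0.14,"yaw": 0.4,"claw": -0.1}
    - {"dx": -0.66,"dy": -0.71,"dz": -0.14,"yaw": 0.4,"claw": -0.1}
    - {"dx": -0.66,"dy": -0.71,"dz": -0.14,"yaw": 0.4,"claw": -0.1}

```text
time: 1.23
tool_pos: [0.3996, 0.1487, 0.3016]
tool_rot: [0.0, 0.448, 0.894, 0.0]
contact_force: [-0.6, 0.2, 0.3]
gripper_width: 0.55
grasp_force: 0.0
```

Run:
```python
from h import *
inc([(.495,-.300,.16)],-2.8)
```

```text
t 1.23 tcp [0.3996 0.1487 0.3016] yang 36.76 F [-0.6  0.2  0.3] w 0.55 gf 0.0 yaw 0.4603
  [ 0.495 -0.3    0.16 ] -> [-0.8329 -0.3845  0.2836]
```

Call:
send_rows:
  increments:
    - {"dx": -0.83,"dy": -0.385,"dz": 0.28,"yaw": 0.46,"claw": -0.1}
    - {"dx": -0.83,"dy": -0.385,"dz": 0.28,"yaw": 0.46,"claw": -0.1}
    - {"dx": -0.83,"dy": -0.385,"dz": 0.28,"yaw": 0.46,"claw": -0.1}
    - {"dx": -0.83,"dy": -0.385,"dz": 0.28,"yaw": 0.46,"claw": -0.1}
    - {"dx": -0.83,"dy": -0.385,"dz": 0.28,"yaw": 0.46,"claw": -0.1}
    - {"dx": -0.83,"dy": -0.385,"dz": 0.28,"yaw": 0.46,"claw": -0.1}
    - {"dx": -0.83,"dy": -0.385,"dz": 0.28,"yaw": 0.46,"claw": -0.1}
    - {"dx": -0.83,"dy": -0.385,"dz": 0.28,"yaw": 0.46,"claw": -0.1}
    - {"dx": -0.83,"dy": -0.385,"dz": 0.28,"yaw": 0.46,"claw": -0.1}
    - {"dx": -0.83,"dy": -0.385,"dz": 0.28,"yaw": 0.46,"claw": -0.1}

```text
time: 2.48
tool_pos: [0.4958, -0.2942, 0.1609]
tool_rot: [-0.001, 0.721, 0.693, 0.0]
contact_force: [-0.1, 0.0, 0.2]
gripper_width: 0.552
grasp_force: 0.0
```

Run:
```python
from h import *
inc([])
im=save("wrist","pics/w1.png")
hsv=cv2.cvtColor(im,cv2.COLOR_RGB2HSV); m=cv2.inRange(hsv,(3,110,70),(20,255,255))
n,l,s,c=cv2.connectedComponentsWithStats(m)
for i in range(1,n):
    if s[i,4]<60: continue
    W=np.array([wray(p[::-1],.012)[:2] for p in np.argwhere(l==i).astype(float)]).astype(np.float32)
    d=np.linalg.eigh(np.cov(W.T))[1][:,1]
    print(s[i],W.mean(0),cv2.minAreaRect(W),np.degrees(np.arctan2(d[1],d[0])))
```

```text
t 2.48 tcp [ 0.4958 -0.2942  0.1609] yang -2.34 F [-0.1  0.   0.2] w 0.552 gf 0.0 yaw 0
[ 331   92   22   76 1306] [ 0.5969733 -0.2423906] ((0.5972339510917664, -0.2438676655292511), (0.020651131868362427, 0.07838985323905945), 5.188839435577393) 95.11655345545081Traceback (most recent call last):
  File "<stdin>", line 8, in <module>
  File "h.py", line 21, in wray
    p,R,s=pose(); P=manip.camera_params("wrist");K=np.array(P["camera_matrix"]);T=np.array(P["tool_from_camera"])
                    ~~~~~~~~~~~~~~~~~~~^^^^^^^^^
ValueError: time passes only in moves, steps and waits
```

View pics/w1.png

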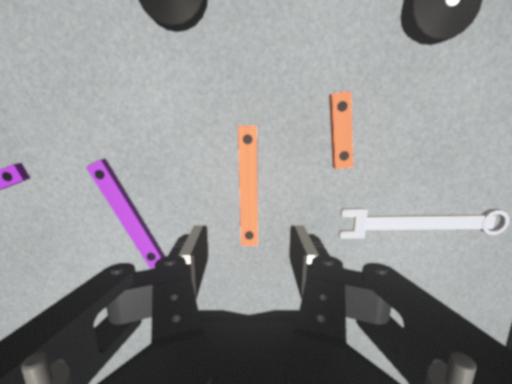

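The wrist view shows the long bar between the open fingers at (248,125–245). The short bar is at (342,130) and a purple look-alike at (125,212). My ray helper made too many state calls, so I'll vectorise it.

```bash
cat >> h.py <<'E'
def wrays(uv,z):
    p,R,s=pose(); P=manip.camera_params("wrist");K=np.array(P["camera_matrix"]);T=np.array(P["tool_from_camera"])
    c=p+R@T[:3,3]; uv=np.asarray(uv,float); d=(R@T[:3,:3]@np.linalg.inv(K)@np.c_[uv,np.ones(len(uv))].T).T
    return (c+d*((z-c[2])/d[:,2:]))[:,:2].astype(np.float32)
def blobs(im,z,lo=(3,110,70),hi=(20,255,255),amin=60):
    m=cv2.inRange(cv2.cvtColor(im,cv2.COLOR_RGB2HSV),lo,hi); n,l,s,c=cv2.connectedComponentsWithStats(m)
    for i in range(1,n):
        if s[i,4]<amin: continue
        W=wrays(np.argwhere(l==i)[:,::-1],z); d=np.linalg.eigh(np.cov(W.T))[1][:,1]; r=cv2.minAreaRect(W)
        print(s[i],"mean",W.mean(0).round(4),"rect",np.round(r[0],4),np.round(r[1],3),"ang",round(np.degrees(np.arctan2(d[1],d[0])),2))
E
python3 - <<'E'
from h import *
blobs(cv2.imread("pics/w1.png")[:,:,::-1].copy(),.012)
inc([(.495,-.300,.03)],-2.8)
E
```

```text
[ 331   92   22   76 1306] mean [ 0.597  -0.2424] rect [ 0.5972 -0.2439] [0.021 0.078] ang 95.12
[ 239  126   18  119 1822] mean [ 0.4949 -0.2995] rect [ 0.4945 -0.3032] [0.138 0.019] ang 88.78
t 2.52 tcp [ 0.496  -0.2941  0.1613] yang -2.31 F [0.2 0.7 0.5] w 0.553 gf 0.0 yaw 0.0057
  [ 0.495 -0.3    0.03 ] -> [-0.012  -0.0014  0.2627]
```

Call:
send_rows:
  increments:
    - {"dx": -0.016,"dy": -0.002,"dz": 0.26,"yaw": -0.009,"claw": -0.1}
    - {"dx": -0.016,"dy": -0.002,"dz": 0.26,"yaw": -0.009,"claw": -0.1}
    - {"dx": -0.016,"dy": -0.002,"dz": 0.26,"yaw": -0.009,"claw": -0.1}
    - {"dx": -0.016,"dy": -0.002,"dz": 0.28,"yaw": -0.009,"claw": -0.1}
    - {"dx": -0.016,"dy": -0.002,"dz": 0.3,"yaw": -0.009,"claw": -0.1}
    - {"dx": -0.016,"dy": -0.002,"dz": 0.312,"yaw": -0.009,"claw": -0.1}
    - {"dx": -0.016,"dy": -0.002,"dz": 0.312,"yaw": -0.009,"claw": -0.1}

```text
time: 3.4
tool_pos: [0.4945, -0.3038, 0.0057]
tool_rot: [0.0, 0.717, 0.697, 0.0]
contact_force: [-0.0, -0.3, -0.6]
gripper_width: 0.547
grasp_force: 0.0
```

Run:
```python
from h import *
inc([(.4946,-.302,.004)],-1.5)
```

```text
t 3.4 tcp [ 0.4945 -0.3038  0.0057] yang -1.63 F [-0.  -0.3 -0.6] w 0.547 gf 0.0 yaw -0.0016
  [ 0.4946 -0.302   0.004 ] -> [0.0035 0.0002 0.0033]
```

Close, then lift.

Call:
send_rows:
  increments:
    - {"dx": 0.004,"claw": 1}
    - {"dx": 0.004,"claw": 1}
    - {"dx": 0.004,"claw": 1}
    - {"dx": 0.004,"claw": 1}
    - {"dx": 0.004,"claw": 1}
    - {"dx": 0.004,"claw": 1}

```text
invalid input
```

Run:
```python
from h import *
inc([(.49,-.25,.22),(.50,.02,.22)],-10.2)
```

```text
t 3.4 tcp [ 0.4945 -0.3038  0.0057] yang -1.63 F [-0.  -0.3 -0.6] w 0.547 gf 0.0 yaw 0.0997
  [ 0.49 -0.25  0.22] -> [ 0.1071 -0.0118 -0.4287]
  [0.5  0.02 0.22] -> [ 0.6475 -0.0072 -0.4289]
```

Call:
send_rows:
  increments:
    - {"dx": 0.004,"dy": 0.0,"dz": 0.0,"yaw": 0.0,"claw": 1.0}
    - {"dx": 0.004,"dy": 0.0,"dz": 0.0,"yaw": 0.0,"claw": 1.0}
    - {"dx": 0.004,"dy": 0.0,"dz": 0.0,"yaw": 0.0,"claw": 1.0}
    - {"dx": 0.004,"dy": 0.0,"dz": 0.0,"yaw": 0.0,"claw": 1.0}
    - {"dx": 0.004,"dy": 0.0,"dz": 0.0,"yaw": 0.0,"claw": 1.0}
    - {"dx": 0.004,"dy": 0.0,"dz": 0.0,"yaw": 0.0,"claw": 1.0}

```text
time: 4.15
tool_pos: [0.4948, -0.3018, 0.0061]
tool_rot: [0.0, 0.717, 0.697, 0.0]
contact_force: [-1.0, 1.5, 6.4]
gripper_width: 0.205
grasp_force: 59.2
```

Run:
```python
from h import *
inc([(.50,.02,.22)],-10.2)
```

```text
t 4.15 tcp [ 0.4948 -0.3018  0.0061] yang -1.64 F [-1.   1.5  6.4] w 0.205 gf 59.2 yaw 0.0996
  [0.5  0.02 0.22] -> [ 0.6436 -0.0077 -0.4279]
```

Call:
send_rows:
  increments:
    - {"dx": 0.004,"dy": 0.0,"dz": -0.2,"yaw": 0.0,"claw": 1.0}
    - {"dx": 0.004,"dy": 0.0,"dz": -0.2,"yaw": 0.0,"claw": 1.0}
    - {"dx": 0.5,"dy": -0.007,"dz": -0.428,"yaw": 0.1,"claw": 1.0}
    - {"dx": 0.5,"dy": -0.007,"dz": -0.428,"yaw": 0.1,"claw": 1.0}
    - {"dx": 0.5,"dy": -0.007,"dz": -0.428,"yaw": 0.1,"claw": 1.0}
    - {"dx": 0.5,"dy": -0.007,"dz": -0.428,"yaw": 0.1,"claw": 1.0}
    - {"dx": 0.5,"dy": -0.007,"dz": -0.428,"yaw": 0.1,"claw": 1.0}
    - {"dx": 0.5,"dy": -0.007,"dz": -0.428,"yaw": 0.1,"claw": 1.0}
    - {"dx": 0.5,"dy": -0.007,"dz": -0.428,"yaw": 0.1,"claw": 1.0}
    - {"dx": 0.5,"dy": -0.007,"dz": -0.428,"yaw": 0.1,"claw": 1.0}
    - {"dx": 0.5,"dy": -0.007,"dz": -0.428,"yaw": 0.1,"claw": 1.0}
    - {"dx": 0.5,"dy": -0.007,"dz": -0.428,"yaw": 0.1,"claw": 1.0}

```text
time: 5.65
tool_pos: [0.4979, -0.0522, 0.219]
tool_rot: [-0.0, 0.768, 0.641, -0.0]
contact_force: [0.2, -0.7, -3.8]
gripper_width: 0.203
grasp_force: 60.2
```

Run:
```python
from h import *
inc([])
im=save("wrist","pics/w2.png")
blobs(im,.038)
```

```text
t 5.65 tcp [ 0.4979 -0.0522  0.219 ] yang -10.28 F [ 0.2 -0.7 -3.8] w 0.203 gf 60.2 yaw 0
[ 223    0   53   34 1375] mean [0.5286 0.1167] rect [0.5287 0.1174] [0.031 0.056] ang 169.83
[ 225   91   44  226 7650] mean [ 0.4893 -0.0949] rect [ 0.4875 -0.1061] [0.306 0.052] ang 80.14
```

View pics/w2.png

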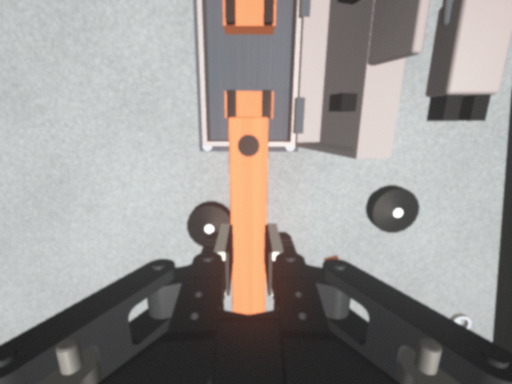

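The wrist view shows the held bar (cols 228–268) lined up with the box. The near saddle is at rows 91–118 and the far saddle at rows 0–34, both centred at about col 249. I'll refine the seat from the saddle edges.

Run:
```python
from h import *
im=cv2.imread("pics/w2.png");hsv=cv2.cvtColor(im,cv2.COLOR_BGR2HSV)
m=cv2.inRange(hsv,(3,110,70),(20,255,255))>0
for rows in (range(3,22),range(96,113)):
    e=[];
    for r in rows:
        c=np.flatnonzero(m[r,200:300])+200; e.append([c.min(),c.max()])
    e=np.array(e); md=e.mean(1).mean(); print(rows,e.mean(0),wrays([[md,np.mean(rows)]],.038))
print("v col 249 rows 15-40",hsv[15:40,249].tolist()); print(hsv[84:96,249].tolist())
print([np.flatnonzero(m[r,200:300])[[0,-1]]+200 for r in range(120,135,5)])
print(wrays([[248,r] for r in (23,24,25,26,91)],.038))
# held bar orientation: mid-line of bar rows 150..210 at z=.219
b=[];
for r in (160,200): c=np.flatnonzero(m[r,200:300])+200; b.append([(c.min()+c.max())/2,r])
print(b)
```

```text
range(3, 22) [223.26315789 274.89473684] [[0.52960074 0.12178168]]
range(96, 113) [225. 272.] [[0.5124417  0.03025306]]
v col 249 rows 15-40 [[12, 129, 252], [12, 125, 252], [12, 129, 252], [12, 128, 251], [12, 128, 251], [13, 129, 252], [12, 128, 252], [12, 129, 252], [12, 128, 251], [12, 132, 250], [10, 141, 239], [9, 148, 203], [9, 150, 172], [9, 150, 165], [9, 150, 167], [9, 149, 166], [9, 148, 167], [9, 139, 165], [7, 110, 157], [4, 58, 145], [173, 15, 134], [125, 11, 135], [120, 13, 137], [111, 13, 135], [120, 11, 136]]
[[120, 11, 136], [125, 11, 136], [124, 13, 137], [126, 9, 136], [140, 11, 136], [177, 30, 152], [6, 85, 203], [10, 116, 240], [12, 123, 250], [13, 125, 252], [13, 123, 252], [13, 125, 252]]
[array([228, 267]), array([228, 267]), array([229, 267])]
[[0.5266265  0.11180808]
 [0.52645713 0.11087305]
 [0.5262875  0.10993637]
 [0.5261175  0.10899805]
 [0.5143903  0.04425677]]
[[np.float64(248.0), 160], [np.float64(248.5), 200]]
```

Run:
```python
from h import *
p,R,s=pose(); e=wrays([[248,118],[248,118.9]],.225); print([R.T@(np.r_[q,.225]-p) for q in e])
inc([(.5213,.0774,.219),(.5213,.0774,.08),(.5213,.0774,.045)],-10.5)
```

```text
[array([ 0.06707064, -0.00061205, -0.00587897]), array([ 0.06664015, -0.00061205, -0.00587897])]
t 5.7 tcp [ 0.4979 -0.052   0.2191] yang -10.27 F [ 0.5 -0.3 -3.3] w 0.206 gf 60.2 yaw 0.0027
  [0.5213 0.0774 0.219 ] -> [ 2.63e-01 -1.00e-04  2.00e-04]
  [0.5213 0.0774 0.08  ] -> [ 0.263  -0.      0.2782]
  [0.5213 0.0774 0.045 ] -> [0.263  0.     0.3482]
```

Call:
send_rows:
  increments:
    - {"dx": 0.267,"dy": 0.0,"dz": 0.0,"yaw": 0.003,"claw": 1.0}
    - {"dx": 0.267,"dy": 0.0,"dz": 0.0,"yaw": 0.003,"claw": 1.0}
    - {"dx": 0.267,"dy": 0.0,"dz": 0.0,"yaw": 0.003,"claw": 1.0}
    - {"dx": 0.267,"dy": 0.0,"dz": 0.1,"yaw": 0.003,"claw": 1.0}
    - {"dx": 0.267,"dy": 0.0,"dz": 0.2,"yaw": 0.003,"claw": 1.0}
    - {"dx": 0.267,"dy": 0.0,"dz": 0.28,"yaw": 0.003,"claw": 1.0}
    - {"dx": 0.267,"dy": 0.0,"dz": 0.28,"yaw": 0.003,"claw": 1.0}

```text
time: 6.58
tool_pos: [0.5182, 0.0791, 0.0753]
tool_rot: [-0.003, 0.769, 0.639, -0.004]
contact_force: [-0.3, 0.3, -3.6]
gripper_width: 0.208
grasp_force: 60.2
```

Run:
```python
from h import *
inc([(.5213,.0774,.045)],-10.5)
a=save("wrist","pics/w3.png");b=save("scene","pics/s3.png")
cv2.imwrite("pics/c3.png",np.hstack([a[:288,100:400,::-1],cv2.resize(b[90:270,190:400,::-1],(336,288))]))
```

```text
t 6.58 tcp [0.5182 0.0791 0.0753] yang -10.52 F [-0.3  0.3 -3.6] w 0.208 gf 60.2 yaw -0.0003
  [0.5213 0.0774 0.045 ] -> [-0.0021  0.0072  0.0605]
```

View pics/c3.png

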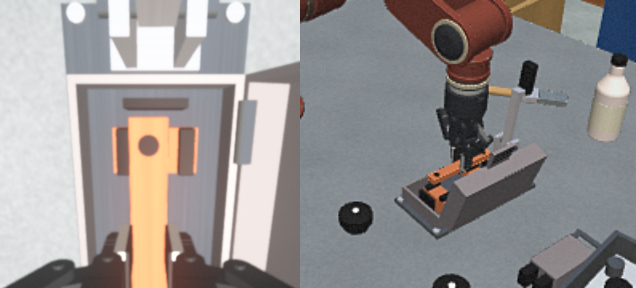

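The bar is over the box at the right yaw. In the left crop its centre is at col 149, while the saddle channel centre is at col 155, so it needs a few mm sideways. I'll quantify that.

Run:
```python
from h import *
p,R,s=pose()
hsv=cv2.cvtColor(cv2.imread("pics/w3.png"),cv2.COLOR_BGR2HSV); m=cv2.inRange(hsv,(3,110,70),(20,255,255))>0
e=np.array([(np.flatnonzero(m[r,150:350])+150)[[0,-1]] for r in range(132,168)]); md=e.mean(1).mean(); print(e.mean(0))
q=wrays([[md,150]],.038)[0]; print("saddle in tool",R.T@(np.r_[q,.038]-p))
b=np.array([(np.flatnonzero(m[r,150:350])+150)[[0,-1]] for r in list(range(119,125))+list(range(185,215))]); print(b[:6].tolist(),b.mean(1)[6:].mean())
zb=p[2]-.006+.012
q=wrays([[b[:6].mean(),121]],zb)[0]; print("bar",R.T@(np.r_[q,zb]-p))
q=wrays([[248,r] for r in (115,116,117,118)],zb); print("end",[(R.T@(np.r_[a,zb]-p))[0].round(4) for a in q]); print(np.flatnonzero(m[100:200,248])[:2]+100)
q=wrays([[248,r] for r in (97,98,108,109)],.048);print("stop y",[(R.T@(np.r_[a,.048]-p))[0].round(4) for a in q])
inc([(.5213,.0774,.045)],-10.5)
```

```text
[214.41666667 295.19444444]
saddle in tool [0.04595402 0.00403129 0.04248887]
[[229, 267], [229, 267], [229, 267], [229, 267], [229, 267], [229, 267]] 247.75
bar [ 0.06563155 -0.00060944 -0.00599661]
end [np.float64(0.0685), np.float64(0.068), np.float64(0.0675), np.float64(0.0671)]
[117 118]
stop y [np.float64(0.0798), np.float64(0.0792), np.float64(0.0733), np.float64(0.0727)]
t 6.67 tcp [0.5225 0.0793 0.0805] yang -10.51 F [-0.5 -0.5 -2.5] w 0.204 gf 60.2 yaw -0.0001
  [0.5213 0.0774 0.045 ] -> [-0.0042 -0.0017  0.071 ]
```

Call:
send_rows:
  increments:
    - {"dx": 0.0,"dy": 0.0,"dz": 0.03,"yaw": 0.0,"claw": 1.0}
    - {"dx": 0.0,"dy": 0.0,"dz": 0.05,"yaw": 0.0,"claw": 1.0}
    - {"dx": 0.0,"dy": 0.0,"dz": 0.06,"yaw": 0.0,"claw": 1.0}
    - {"dx": 0.0,"dy": 0.0,"dz": 0.068,"yaw": 0.0,"claw": 1.0}
    - {"dx": 0.0,"dy": 0.0,"dz": 0.07,"yaw": 0.0,"claw": 1.0}
    - {"dx": 0.0,"dy": 0.0,"dz": 0.07,"yaw": 0.0,"claw": 1.0}

```text
time: 7.42
tool_pos: [0.5219, 0.0798, 0.0445]
tool_rot: [0.0, 0.769, 0.64, 0.0]
contact_force: [0.2, 0.1, -3.5]
gripper_width: 0.203
grasp_force: 60.2
```

Run:
```python
from h import *
inc([(.5220,.079,.0435)],-10.5)
```

```text
t 7.42 tcp [0.5219 0.0798 0.0445] yang -10.48 F [ 0.2  0.1 -3.5] w 0.203 gf 60.2 yaw 0.0002
  [0.522  0.079  0.0435] -> [-0.0014  0.0005  0.002 ]
```

Call:
send_rows:
  increments:
    - {"dx": 0.0,"dy": 0.0,"dz": 0.001,"yaw": 0.0,"claw": 1.0}
    - {"dx": 0.0,"dy": 0.0,"dz": 0.001,"yaw": 0.0,"claw": -0.1}
    - {"dx": 0.0,"dy": 0.0,"dz": 0.001,"yaw": 0.0,"claw": -0.1}
    - {"dx": 0.0,"dy": 0.0,"dz": 0.001,"yaw": 0.0,"claw": -0.1}
    - {"dx": 0.0,"dy": 0.0,"dz": 0.001,"yaw": 0.0,"claw": -0.1}
    - {"dx": 0.0,"dy": 0.0,"dz": -0.1,"yaw": 0.0,"claw": -0.1}
    - {"dx": 0.0,"dy": 0.0,"dz": -0.2,"yaw": 0.0,"claw": -0.1}
    - {"dx": 0.0,"dy": 0.0,"dz": -0.3,"yaw": 0.0,"claw": -0.1}
    - {"dx": -0.1,"dy": 0.0,"dz": -0.4,"yaw": 0.0,"claw": -0.1}
    - {"dx": -0.15,"dy": 0.0,"dz": -0.45,"yaw": 0.0,"claw": -0.1}
    - {"dx": -0.15,"dy": 0.0,"dz": -0.45,"yaw": 0.0,"claw": -0.1}
    - {"dx": -0.15,"dy": 0.0,"dz": -0.45,"yaw": 0.0,"claw": -0.1}

```text
time: 8.93
tool_pos: [0.5076, 0.0064, 0.268]
tool_rot: [-0.001, 0.769, 0.64, -0.0]
contact_force: [0.6, -0.2, 0.3]
gripper_width: 0.55
grasp_force: 0.0
```

Run:
```python
from h import *
inc([])
a=save("wrist","pics/w4.png");b=save("scene","pics/s4.png")
cv2.imwrite("pics/c4.png",np.hstack([a[:288,100:450,::-1],cv2.resize(b[110:250,230:390,::-1],(329,288))]))
blobs(a,.05)
```

```text
t 8.93 tcp [0.5076 0.0064 0.268 ] yang -10.49 F [ 0.6 -0.2  0.3] w 0.55 gf 0.0 yaw 0
[ 229   55   43  114 2216] mean [0.5214 0.0839] rect [0.5201 0.0782] [0.141 0.052] ang 79.28
[  0 201  13  66 573] mean [ 0.136  -0.0233] rect [ 0.1368 -0.0261] [0.107 0.017] ang 66.46
```

View pics/c4.png

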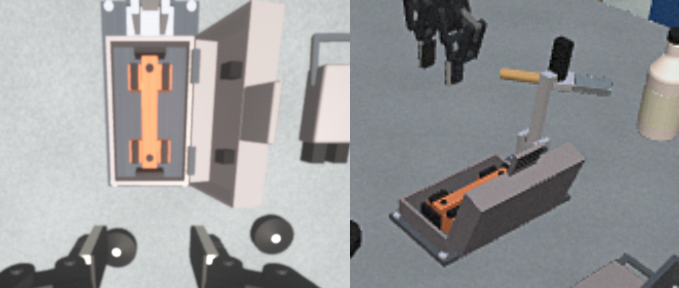

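The bar lies flat in both channels between the end stops: in the left crop it spans rows 55–168, centred at col 149. The cover tab's tip is at about (277,111) in that crop. Next I estimate the cover angle from the tab ray.

```bash
cat >> h.py <<'E'
B=np.array([.521,.078]); PSI=np.radians(-10.5)
EX=np.array([np.cos(PSI),np.sin(PSI)]); EY=np.array([-np.sin(PSI),np.cos(PSI)])
def bw(x,y,z): return np.r_[B+x*EX+y*EY,z]
E
python3 - <<'E'
from h import *
for t in np.arange(1.3,2.0,.1):
    z=.04+.150*np.sin(t); x=.055-.150*np.cos(t)
    # silhouette tip: outer corner (8mm off)
    zo=z+.008*np.cos(t); xo=x+.008*np.sin(t)
    q=wrays([[377.5,111]],zo)[0]-B
    print(round(t,2),"want x",round(xo,4),"ray x",(q@EX).round(4),"y",(q@EY).round(4))
# lever tip from scene image: grip top ~ crop (563,42)
inc([bw(.16,0,.26),bw(.16,0,.17)],-10.5)
E
```

```text
1.3 want x 0.0226 ray x 0.1021 y 0.0006
1.4 want x 0.0374 ray x 0.1009 y 0.0005
1.5 want x 0.0524 ray x 0.1005 y 0.0005
1.6 want x 0.0674 ray x 0.1007 y 0.0005
1.7 want x 0.0823 ray x 0.1016 y 0.0006
1.8 want x 0.0969 ray x 0.1032 y 0.0007
1.9 want x 0.1111 ray x 0.1054 y 0.0008
t 9.03 tcp [0.5072 0.0069 0.2671] yang -10.43 F [ 0.4 -0.3 -0.6] w 0.547 gf 0.0 yaw 0.0009
  [0.6783 0.0488 0.26  ] -> [0.1445 0.3214 0.013 ]
  [0.6783 0.0488 0.17  ] -> [0.1444 0.322  0.193 ]
```

Cover angle is about 1.84 rad. I'll shut the gripper, go over and behind the tab, then sweep along the arc.

Run:
```python
from h import *
inc([bw(.155,0,.262),bw(.155,0,.16)],-10.5)
s=bw(.155,0,.16); prev=None
for t in np.arange(1.84,-.01,-.115):
    r=np.interp(t,[.6,1.6],[.143,.130]); x=.055-r*np.cos(t)+.008*np.sin(t)+.0145; z=.04+r*np.sin(t)+.008*np.cos(t)
    print(round(t,2),round(x,4),round(z,4),"dy,dz from start",round((x-.155)/.5,3),round(-(z-.16)/.5,3))
```

```text
t 9.03 tcp [0.5072 0.0069 0.2671] yang -10.43 F [ 0.4 -0.3 -0.6] w 0.547 gf 0.0 yaw 0.0009
  [0.6734 0.0498 0.262 ] -> [0.1445 0.3114 0.009 ]
  [0.6734 0.0498 0.16  ] -> [0.1444 0.3121 0.213 ]
1.84 0.1118 0.1632 dy,dz from start -0.086 -0.006
1.72 0.0974 0.1672 dy,dz from start -0.115 -0.014
1.61 0.0826 0.1696 dy,dz from start -0.145 -0.019
1.5 0.0675 0.1716 dy,dz from start -0.175 -0.023
1.38 0.0522 0.172 dy,dz from start -0.206 -0.024
1.27 0.0367 0.1705 dy,dz from start -0.237 -0.021
1.15 0.0213 0.1673 dy,dz from start -0.267 -0.015
1.04 0.0063 0.1622 dy,dz from start -0.297 -0.004
0.92 -0.0082 0.1553 dy,dz from start -0.326 0.009
0.81 -0.022 0.1467 dy,dz from start -0.354 0.027
0.69 -0.0348 0.1365 dy,dz from start -0.38 0.047
0.58 -0.0462 0.1245 dy,dz from start -0.402 0.071
0.46 -0.0551 0.1107 dy,dz from start -0.42 0.099
0.35 -0.0624 0.0959 dy,dz from start -0.435 0.128
0.23 -0.0679 0.0804 dy,dz from start -0.446 0.159
0.12 -0.0716 0.0644 dy,dz from start -0.453 0.191
0.0 -0.0735 0.048 dy,dz from start -0.457 0.224
```

Call:
send_rows:
  increments:
    - {"dx": 0.145,"dy": 0.312,"dz": 0.0,"yaw": 0.0,"claw": 1.0}
    - {"dx": 0.145,"dy": 0.312,"dz": 0.0,"yaw": 0.0,"claw": 1.0}
    - {"dx": 0.145,"dy": 0.312,"dz": 0.0,"yaw": 0.0,"claw": 1.0}
    - {"dx": 0.145,"dy": 0.312,"dz": 0.0,"yaw": 0.0,"claw": 1.0}
    - {"dx": 0.145,"dy": 0.312,"dz": 0.0,"yaw": 0.0,"claw": 1.0}
    - {"dx": 0.145,"dy": 0.312,"dz": 0.1,"yaw": 0.0,"claw": 1.0}
    - {"dx": 0.145,"dy": 0.312,"dz": 0.213,"yaw": 0.0,"claw": 1.0}
    - {"dx": 0.145,"dy": 0.312,"dz": 0.213,"yaw": 0.0,"claw": 1.0}
    - {"dx": 0.145,"dy": 0.312,"dz": 0.213,"yaw": 0.0,"claw": 1.0}

```text
time: 10.15
tool_pos: [0.6751, 0.0488, 0.1655]
tool_rot: [0.001, 0.769, 0.64, 0.001]
contact_force: [0.5, 0.5, 0.5]
gripper_width: -0.001
grasp_force: 0.0
```

Run:
```python
from h import *
inc([bw(.155,0,.16)],-10.5)
```

```text
t 10.15 tcp [0.6751 0.0488 0.1655] yang -10.49 F [0.5 0.5 0.5] w -0.001 gf 0.0 yaw 0.0001
  [0.6734 0.0498 0.16  ] -> [ 0.0013 -0.0038  0.0111]
```

Call:
send_rows:
  increments:
    - {"dx": 0.0,"dy": -0.05,"dz": 0.0,"yaw": 0.0,"claw": 1.0}
    - {"dx": 0.0,"dy": -0.086,"dz": -0.005,"yaw": 0.0,"claw": 1.0}
    - {"dx": 0.0,"dy": -0.115,"dz": -0.014,"yaw": 0.0,"claw": 1.0}
    - {"dx": 0.0,"dy": -0.145,"dz": -0.019,"yaw": 0.0,"claw": 1.0}
    - {"dx": 0.0,"dy": -0.175,"dz": -0.022,"yaw": 0.0,"claw": 1.0}
    - {"dx": 0.0,"dy": -0.206,"dz": -0.022,"yaw": 0.0,"claw": 1.0}
    - {"dx": 0.0,"dy": -0.237,"dz": -0.02,"yaw": 0.0,"claw": 1.0}
    - {"dx": 0.0,"dy": -0.267,"dz": -0.015,"yaw": 0.0,"claw": 1.0}
    - {"dx": 0.0,"dy": -0.267,"dz": -0.015,"yaw": 0.0,"claw": 1.0}
    - {"dx": 0.0,"dy": -0.267,"dz": -0.015,"yaw": 0.0,"claw": 1.0}

```text
time: 11.4
tool_pos: [0.543, 0.0732, 0.17]
tool_rot: [-0.0, 0.769, 0.64, -0.0]
contact_force: [0.3, -0.3, -0.3]
gripper_width: -0.002
grasp_force: 0.0
```

Run:
```python
from h import *
inc([bw(x,0,z) for x,z in [(.0063,.162),(-.0082,.1553),(-.022,.1467),(-.0348,.1365),(-.0462,.1245),(-.0551,.111),(-.0624,.096),(-.0679,.0804),(-.0716,.0644),(-.0745,.052),(-.0745,.048)]],-10.5)
b=save("scene","pics/s5.png")
cv2.imwrite("pics/c5.png",cv2.resize(b[110:250,230:390,::-1],(640,560)))
```

```text
t 11.4 tcp [0.543  0.0732 0.17  ] yang -10.49 F [ 0.3 -0.3 -0.3] w -0.002 gf 0.0 yaw 0.0002
  [0.5272 0.0769 0.162 ] -> [ 0.0015 -0.0325  0.0161]
  [0.5129 0.0795 0.1553] -> [ 0.0015 -0.0615  0.0295]
  [0.4994 0.082  0.1467] -> [ 0.0015 -0.0891  0.0468]
  [0.4868 0.0843 0.1365] -> [ 0.0015 -0.1147  0.0672]
  [0.4756 0.0864 0.1245] -> [ 0.0015 -0.1374  0.0912]
  [0.4668 0.088  0.111 ] -> [ 0.0016 -0.1552  0.1182]
  [0.4596 0.0894 0.096 ] -> [ 0.0016 -0.1698  0.1482]
  [0.4542 0.0904 0.0804] -> [ 0.0016 -0.1808  0.1794]
  [0.4506 0.091  0.0644] -> [ 0.0016 -0.1881  0.2114]
  [0.4477 0.0916 0.052 ] -> [ 0.0016 -0.1939  0.2363]
  [0.4477 0.0916 0.048 ] -> [ 0.0016 -0.1939  0.2443]
```

View pics/c5.png

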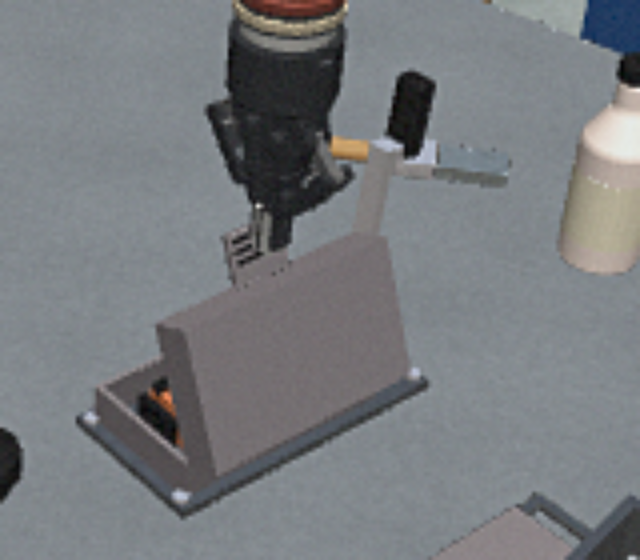

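The crop shows the cover swung to about 1.2 rad, with the closed fingers behind the tab at (265,245). I'll continue the sweep.

Call:
send_rows:
  increments:
    - {"dx": 0.0,"dy": -0.033,"dz": 0.016,"yaw": 0.0,"claw": 1.0}
    - {"dx": 0.0,"dy": -0.062,"dz": 0.03,"yaw": 0.0,"claw": 1.0}
    - {"dx": 0.0,"dy": -0.09,"dz": 0.047,"yaw": 0.0,"claw": 1.0}
    - {"dx": 0.0,"dy": -0.115,"dz": 0.067,"yaw": 0.0,"claw": 1.0}
    - {"dx": 0.0,"dy": -0.138,"dz": 0.091,"yaw": 0.0,"claw": 1.0}
    - {"dx": 0.0,"dy": -0.156,"dz": 0.118,"yaw": 0.0,"claw": 1.0}
    - {"dx": 0.0,"dy": -0.17,"dz": 0.148,"yaw": 0.0,"claw": 1.0}
    - {"dx": 0.0,"dy": -0.182,"dz": 0.179,"yaw": 0.0,"claw": 1.0}
    - {"dx": 0.0,"dy": -0.19,"dz": 0.211,"yaw": 0.0,"claw": 1.0}
    - {"dx": 0.0,"dy": -0.196,"dz": 0.228,"yaw": 0.0,"claw": 1.0}
    - {"dx": 0.0,"dy": -0.196,"dz": 0.228,"yaw": 0.0,"claw": 1.0}
    - {"dx": 0.0,"dy": -0.196,"dz": 0.228,"yaw": 0.0,"claw": 1.0}

```text
time: 12.95
tool_pos: [0.4473, 0.091, 0.0566]
tool_rot: [0.0, 0.769, 0.64, 0.0]
contact_force: [-0.1, -0.2, 0.0]
gripper_width: 0.004
grasp_force: 0.0
```

Run:
```python
from h import *
p,R,s=pose(); print((p[:2]-B)@EX,(p[:2]-B)@EY)
inc([bw(-.076,0,.048)],-10.5)
```

```text
-0.07479514154619929 -0.0006647006928530894
t 12.95 tcp [0.4473 0.091  0.0566] yang -10.49 F [-0.1 -0.2  0. ] w 0.004 gf 0.0 yaw 0.0001
  [0.4463 0.0918 0.048 ] -> [ 0.0013 -0.0024  0.0172]
```

Call:
send_rows:
  increments:
    - {"dx": 0.0,"dy": -0.002,"dz": 0.008,"yaw": 0.0,"claw": 1.0}
    - {"dx": 0.0,"dy": -0.002,"dz": 0.014,"yaw": 0.0,"claw": 1.0}
    - {"dx": 0.0,"dy": -0.002,"dz": 0.018,"yaw": 0.0,"claw": 1.0}
    - {"dx": 0.0,"dy": -0.002,"dz": 0.018,"yaw": 0.0,"claw": 1.0}
    - {"dx": 0.0,"dy": -0.002,"dz": 0.018,"yaw": 0.0,"claw": 1.0}

```text
time: 13.58
tool_pos: [0.4462, 0.0912, 0.0479]
tool_rot: [0.0, 0.769, 0.64, 0.0]
contact_force: [-2.5, 0.5, 5.3]
gripper_width: 0.001
grasp_force: 2.7
```

Call:
send_rows:
  increments:
    - {"dx": 0.0,"dy": 0.0,"dz": 0.002,"yaw": 0.0,"claw": 1.0}
    - {"dx": 0.0,"dy": 0.0,"dz": 0.002,"yaw": 0.0,"claw": 1.0}
    - {"dx": 0.0,"dy": 0.0,"dz": 0.002,"yaw": 0.0,"claw": 1.0}

```text
time: 13.95
tool_pos: [0.4463, 0.0912, 0.0478]
tool_rot: [-0.0, 0.769, 0.64, -0.0]
contact_force: [-4.6, 0.1, 11.2]
gripper_width: -0.001
grasp_force: 5.6
```

Run:
```python
from h import *
inc([bw(-.076,0,.28)],-10.5)
b=save("scene","pics/s6.png")
cv2.imwrite("pics/c6.png",cv2.resize(b[110:250,230:390,::-1],(640,560)))
```

```text
t 13.95 tcp [0.4463 0.0912 0.0478] yang -10.48 F [-4.6  0.1 11.2] w -0.001 gf 5.6 yaw 0.0003
  [0.4463 0.0918 0.28  ] -> [ 0.0012 -0.0005 -0.4645]
```

View pics/c6.png

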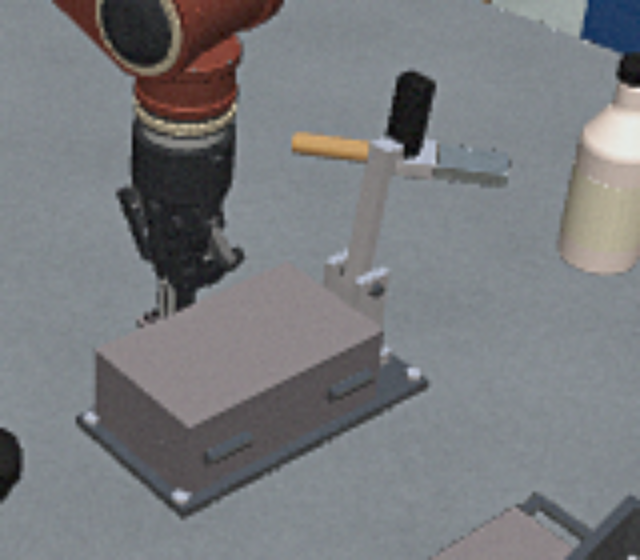

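The cover sits flush and rim on rim, with force rising sharply at TCP z 0.048. The lever is still up with its grip at about (411,112). Next I estimate the lever angle.

Run:
```python
from h import *
for t in np.arange(1.4,2.0,.1):
    f=lambda r,o: proj("scene",bw(0,.117-r*np.cos(t)+o*np.sin(t),.083+r*np.sin(t)+o*np.cos(t)))
    print(round(t,2),"grip mid",((f(.135,.022)-[230,110])*4).round(0),"top",((f(.166,.022)-[230,110])*4).round(0))
inc([bw(-.08,0,.33),bw(0,.265,.33),bw(0,.265,.19)],-10.5)
```

```text
1.4 grip mid [371. 121.] top [370.  87.]
1.5 grip mid [385. 116.] top [387.  80.]
1.6 grip mid [398. 113.] top [403.  76.]
1.7 grip mid [410. 111.] top [419.  73.]
1.8 grip mid [421. 111.] top [433.  73.]
1.9 grip mid [432. 113.] top [447.  75.]
2.0 grip mid [442. 116.] top [459.  79.]
t 14.0 tcp [0.4463 0.0912 0.0478] yang -10.48 F [-4.7 -0.1 10.6] w 0.004 gf 5.5 yaw 0.0003
  [0.4423 0.0926 0.33  ] -> [ 0.0012 -0.0085 -0.5645]
  [0.5693 0.3386 0.33  ] -> [ 0.5311  0.1517 -0.5646]
  [0.5693 0.3386 0.19  ] -> [ 0.5311  0.1518 -0.2846]
```

Call:
send_rows:
  increments:
    - {"dx": 0.0,"dy": -0.004,"dz": -0.1,"yaw": 0.0,"claw": 1.0}
    - {"dx": 0.0,"dy": -0.004,"dz": -0.56,"yaw": 0.0,"claw": 1.0}
    - {"dx": 0.0,"dy": -0.004,"dz": -0.56,"yaw": 0.0,"claw": 1.0}
    - {"dx": 0.0,"dy": -0.004,"dz": -0.56,"yaw": 0.0,"claw": 1.0}
    - {"dx": 0.0,"dy": -0.004,"dz": -0.56,"yaw": 0.0,"claw": 1.0}
    - {"dx": 0.0,"dy": -0.004,"dz": -0.56,"yaw": 0.0,"claw": 1.0}
    - {"dx": 0.53,"dy": 0.152,"dz": -0.56,"yaw": 0.0,"claw": 1.0}
    - {"dx": 0.53,"dy": 0.152,"dz": -0.56,"yaw": 0.0,"claw": 1.0}
    - {"dx": 0.53,"dy": 0.152,"dz": -0.56,"yaw": 0.0,"claw": 1.0}
    - {"dx": 0.53,"dy": 0.152,"dz": -0.56,"yaw": 0.0,"claw": 1.0}
    - {"dx": 0.53,"dy": 0.152,"dz": -0.56,"yaw": 0.0,"claw": 1.0}
    - {"dx": 0.53,"dy": 0.152,"dz": -0.56,"yaw": 0.0,"claw": 1.0}
    - {"dx": 0.53,"dy": 0.152,"dz": -0.4,"yaw": 0.0,"claw": 1.0}
    - {"dx": 0.53,"dy": 0.152,"dz": -0.285,"yaw": 0.0,"claw": 1.0}
    - {"dx": 0.53,"dy": 0.152,"dz": -0.285,"yaw": 0.0,"claw": 1.0}
    - {"dx": 0.53,"dy": 0.152,"dz": -0.285,"yaw": 0.0,"claw": 1.0}

```text
time: 16.0
tool_pos: [0.5687, 0.3372, 0.1889]
tool_rot: [-0.0, 0.769, 0.639, -0.0]
contact_force: [0.3, -0.1, 1.3]
gripper_width: 0.001
grasp_force: 0.0
```

Run:
```python
from h import *
inc([bw(0,.265,.19)],-10.5)
p,R,s=pose(); print((p[:2]-B)@EX,(p[:2]-B)@EY)
T=[]
for t in np.arange(1.75,-.01,-.125):
    r=np.interp(t,[.6,1.6],[.146,.135]); T.append(bw(0,.117-r*np.cos(t)+.031*np.sin(t)+.011,.083+r*np.sin(t)+.031*np.cos(t)))
inc(T)
```

```text
t 16.0 tcp [0.5687 0.3372 0.1889] yang -10.53 F [ 0.3 -0.1  1.3] w 0.001 gf 0.0 yaw -0.0003
  [0.5693 0.3386 0.19  ] -> [ 0.0029  0.0006 -0.0022]
-0.0002883831618078245 0.26352610898107337
t 16.0 tcp [0.5687 0.3372 0.1889] yang -10.53 F [ 0.3 -0.1  1.3] w 0.001 gf 0.0 yaw 0
  [0.5543 0.2575 0.2103] -> [-0.1619  0.0006 -0.0427]
  [0.5513 0.2415 0.2161] -> [-0.1946  0.0006 -0.0543]
  [0.5482 0.2248 0.221 ] -> [-0.2285  0.0006 -0.064 ]
  [0.545  0.2075 0.2239] -> [-0.2638  0.0006 -0.0698]
  [0.5417 0.1897 0.2245] -> [-0.2998  0.0007 -0.0711]
  [0.5384 0.1719 0.2229] -> [-0.3361  0.0007 -0.0678]
  [0.5351 0.1543 0.2189] -> [-0.3719  0.0007 -0.0598]
  [0.532  0.1371 0.2126] -> [-0.4068  0.0007 -0.0472]
  [0.5289 0.1208 0.2041] -> [-0.44    0.0007 -0.0301]
  [0.5261 0.1055 0.1934] -> [-0.4711  0.0008 -0.0087]
  [0.5237 0.0925 0.1802] -> [-0.4976  0.0008  0.0177]
  [0.5216 0.0814 0.1653] -> [-0.52    0.0008  0.0475]
  [0.5199 0.0723 0.1492] -> [-0.5386  0.0009  0.0798]
  [0.5186 0.0652 0.132 ] -> [-0.553   0.0009  0.1142]
  [0.5177 0.0603 0.114 ] -> [-0.5629  0.0009  0.1502]
```

Call:
send_rows:
  increments:
    - {"dx": -0.08,"dy": 0.001,"dz": -0.035,"yaw": 0.0,"claw": 1.0}
    - {"dx": -0.162,"dy": 0.001,"dz": -0.043,"yaw": 0.0,"claw": 1.0}
    - {"dx": -0.195,"dy": 0.001,"dz": -0.054,"yaw": 0.0,"claw": 1.0}
    - {"dx": -0.229,"dy": 0.001,"dz": -0.064,"yaw": 0.0,"claw": 1.0}
    - {"dx": -0.264,"dy": 0.001,"dz": -0.069,"yaw": 0.0,"claw": 1.0}
    - {"dx": -0.3,"dy": 0.001,"dz": -0.07,"yaw": 0.0,"claw": 1.0}
    - {"dx": -0.336,"dy": 0.001,"dz": -0.068,"yaw": 0.0,"claw": 1.0}
    - {"dx": -0.372,"dy": 0.001,"dz": -0.06,"yaw": 0.0,"claw": 1.0}
    - {"dx": -0.407,"dy": 0.001,"dz": -0.047,"yaw": 0.0,"claw": 1.0}
    - {"dx": -0.44,"dy": 0.001,"dz": -0.03,"yaw": 0.0,"claw": 1.0}
    - {"dx": -0.471,"dy": 0.001,"dz": -0.009,"yaw": 0.0,"claw": 1.0}
    - {"dx": -0.498,"dy": 0.001,"dz": 0.018,"yaw": 0.0,"claw": 1.0}
    - {"dx": -0.52,"dy": 0.001,"dz": 0.047,"yaw": 0.0,"claw": 1.0}
    - {"dx": -0.539,"dy": 0.001,"dz": 0.08,"yaw": 0.0,"claw": 1.0}
    - {"dx": -0.553,"dy": 0.001,"dz": 0.114,"yaw": 0.0,"claw": 1.0}
    - {"dx": -0.562,"dy": 0.001,"dz": 0.135,"yaw": 0.0,"claw": 1.0}
    - {"dx": -0.562,"dy": 0.001,"dz": 0.135,"yaw": 0.0,"claw": 1.0}
    - {"dx": -0.562,"dy": 0.001,"dz": 0.135,"yaw": 0.0,"claw": 1.0}

```text
time: 18.25
tool_pos: [0.5182, 0.0617, 0.1211]
tool_rot: [-0.0, 0.769, 0.64, -0.0]
contact_force: [0.3, 0.8, 0.4]
gripper_width: 0.004
grasp_force: 0.0
```

Run:
```python
from h import *
inc([bw(0,-.02,.114)],-10.5)
```

```text
t 18.25 tcp [0.5182 0.0617 0.1211] yang -10.47 F [0.3 0.8 0.4] w 0.004 gf 0.0 yaw 0.0004
  [0.5174 0.0583 0.114 ] -> [-0.0069 -0.0005  0.0143]
```

Call:
send_rows:
  increments:
    - {"dx": -0.003,"dy": 0.0,"dz": 0.006,"yaw": 0.0,"claw": 1.0}
    - {"dx": -0.006,"dy": 0.0,"dz": 0.011,"yaw": 0.0,"claw": 1.0}
    - {"dx": -0.006,"dy": 0.0,"dz": 0.015,"yaw": 0.0,"claw": 1.0}
    - {"dx": -0.006,"dy": 0.0,"dz": 0.015,"yaw": 0.0,"claw": 1.0}
    - {"dx": -0.006,"dy": 0.0,"dz": 0.015,"yaw": 0.0,"claw": 1.0}

```text
time: 18.88
tool_pos: [0.5181, 0.0584, 0.114]
tool_rot: [0.0, 0.769, 0.64, 0.0]
contact_force: [0.6, -0.5, 2.2]
gripper_width: -0.002
grasp_force: 0.8
```

Call:
send_rows:
  increments:
    - {"dx": 0.0,"dy": 0.0,"dz": 0.003,"yaw": 0.0,"claw": 1.0}
    - {"dx": 0.0,"dy": 0.0,"dz": 0.003,"yaw": 0.0,"claw": 1.0}
    - {"dx": 0.0,"dy": 0.0,"dz": 0.003,"yaw": 0.0,"claw": 1.0}
    - {"dx": 0.0,"dy": 0.0,"dz": 0.003,"yaw": 0.0,"claw": 1.0}

```text
time: 19.38
tool_pos: [0.5182, 0.0584, 0.1139]
tool_rot: [0.0, 0.769, 0.64, 0.0]
contact_force: [-1.2, -0.3, 8.0]
gripper_width: 0.001
grasp_force: 4.2
```

Call:
send_rows:
  increments:
    - {"dx": 0.0,"dy": 0.0,"dz": 0.003,"yaw": 0.0,"claw": 1.0}
    - {"dx": 0.0,"dy": 0.0,"dz": 0.003,"yaw": 0.0,"claw": 1.0}
    - {"dx": 0.0,"dy": 0.0,"dz": 0.003,"yaw": 0.0,"claw": 1.0}

```text
time: 19.75
tool_pos: [0.5183, 0.0584, 0.1137]
tool_rot: [0.0, 0.769, 0.64, -0.0]
contact_force: [-6.8, -0.6, 15.1]
gripper_width: 0.003
grasp_force: 7.5
```

Call:
send_rows:
  increments:
    - {"dx": 0.0,"dy": 0.0,"dz": -0.1,"yaw": 0.0,"claw": 1.0}
    - {"dx": 0.0,"dy": 0.0,"dz": -0.3,"yaw": 0.0,"claw": 1.0}
    - {"dx": 0.0,"dy": 0.0,"dz": -0.4,"yaw": 0.0,"claw": 1.0}
    - {"dx": -0.2,"dy": -0.2,"dz": -0.4,"yaw": 0.0,"claw": 1.0}
    - {"dx": -0.4,"dy": -0.2,"dz": -0.4,"yaw": 0.0,"claw": 1.0}
    - {"dx": -0.5,"dy": -0.2,"dz": -0.4,"yaw": 0.0,"claw": 1.0}
    - {"dx": -0.5,"dy": -0.2,"dz": -0.4,"yaw": 0.0,"claw": 1.0}
    - {"dx": -0.5,"dy": -0.2,"dz": -0.4,"yaw": 0.0,"claw": 1.0}
    - {"dx": -0.5,"dy": -0.2,"dz": -0.4,"yaw": 0.0,"claw": 1.0}

```text
time: 20.88
tool_pos: [0.373, -0.1701, 0.3103]
tool_rot: [-0.001, 0.77, 0.638, -0.0]
contact_force: [0.2, 0.7, -0.1]
gripper_width: -0.001
grasp_force: 0.0
```

Run:
```python
from h import *
inc([])
b=save("scene","pics/s7.png")
cv2.imwrite("pics/c7.png",cv2.resize(b[130:330,150:400,::-1],(750,600)))
f=lambda t,r,o: ((proj("scene",bw(0,.117-r*np.cos(t)+o*np.sin(t),.083+r*np.sin(t)+o*np.cos(t)))-[150,130])*3).round(0)
for t in (0,.05,.1): print(t,f(t,.104,.031),f(t,.166,.031))
```

```text
t 20.88 tcp [ 0.373  -0.1701  0.3103] yang -10.71 F [ 0.2  0.7 -0.1] w -0.001 gf 0.0 yaw 0
0 [431. 156.] [383. 179.]
0.05 [433. 151.] [384. 171.]
0.1 [435. 146.] [387. 164.]
```

View pics/c7.png

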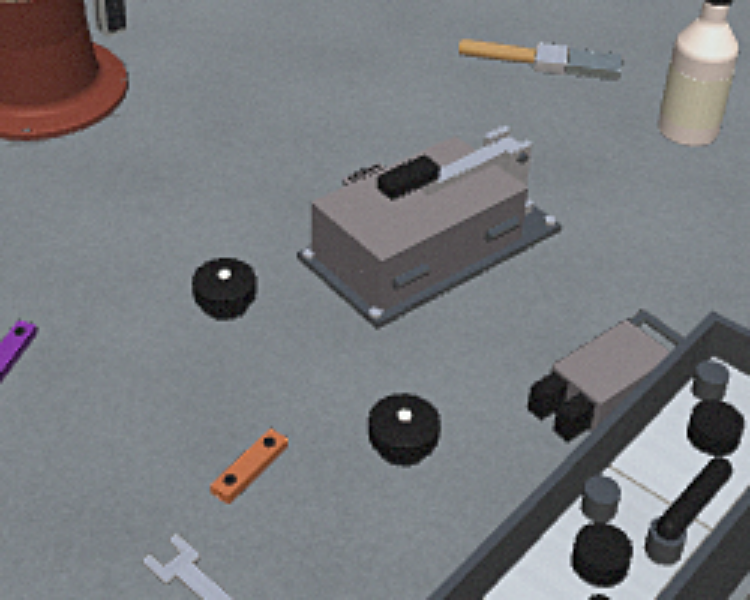

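The final view shows the cover flush on the box and the lever lying across it. Its grip is at (408,176), which matches the projection for angle 0. The short bar and the other things nearby look undisturbed. I'm handing in.

```bash
python3 -c "
from plant import manip; print(manip.job_done())"
```

```text
the job is handed in; nothing more can be done
None
```

The job is handed in, with no verdict returned: the long copper bar is seated across both contacts, the cover is shut, and the lever was then swung fully home, all by 20.9 s with the robot clear of everything.

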